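# Weigh out hex nuts on the spring scale

## Robot

A 6-joint arm with a two-finger parallel gripper is mounted at the origin on the work surface. World frame = base frame: x ahead of the robot, y to its left, z up, the work surface at z = 0. Lengths are in mm, angles in rad, forces in N, time in s.
With the tool pointing down it reaches from about 350 to 975 mm from the base axis. Payload 7.1 kg.
Tool frame: the origin (TCP) lies between the finger pads; the fingertips stand 8 mm ahead of it and the grasp point (between the pads) lies 11 mm behind it; x points along the fingers, y is the direction in which the jaws open and shut, and the axes are right-handed (so a half turn about x gives the same grasp; the last joint's range is limited). The gripper opens to 88 mm and grips with 3 to 60 N. Pads are 20 mm wide; open, the fingers measure 115 mm over their backs; the gripper's body (75 mm by 178 mm) begins 61 mm behind the grasp point.
Start: joints at [-1.123, 0.423, 1.63, -0, 1.089, -0.019], TCP at [281.283, -558.108, 230.675] pointing down, gripper open.
Joint ranges: [-3, 3], [-0.9, 2.11], [0.09, 2.58], [-1.31, 4.45], [0.11, 2.69], [-2.54, 2.54]. Speed limits (rad/s): [2.39, 2.39, 3.01, 3.14, 3.14, 3.14].

## Interface

Orientations are given as a rotation vector (axis times angle).
In Python, from workcell import ctrl gives the robot as it stands.
- The arm moves only by the tool apply_moves, never from a script. Its argument "increments" is a list of rows, each an object with "gripper": the opening in per cent of the stroke, from 0 (shut) to 100 (fully open); "delta_pos": the shift along the tool's x, y, z in cm, a list of three; "dr": the turn, a rotation vector about the tool's x, y, z in rad, a list of three. In form: [{"gripper": gripper, "delta_pos": [dx, dy, dz], "dr": [ax, ay, az]}, ...]. A call has exactly 5 rows; each row shifts and turns the commanded pose from where the row before left it, along the tool's axes as they then stand; what a row does not reach is not made up. A row lasts 1/12 s, in which the tool goes at most 41.7 mm and 7.16 degrees, less where a joint would pass 70% of its speed; a pose out of reach is approached as far as the arm can. A call with a gripper value outside its range is refused whole. The fingers move at their own pace and stop on an object; the grip force is fixed at half the most. Time passes only in rows, so rows that do not move let the fingers close, or fill a call up. It gives the time, the measured TCP pose, the force and the opening at its end, in the units of the state.
- ctrl.get_obs(): the state, without advancing time (a new reading comes with each control period).
- ctrl.get_image(name): name is "scene" or "top"; returns a dict with "img" (480x640x3 uint8, red, green, blue), "range_z" (480x640 float32, mm along the optical axis (not along the pixel's ray), 0 where there is no reading), "mtx" (3x3 intrinsics, pixels), "rvec" (rotation vector, rad) and "tvec" (3), from world to camera coordinates, as OpenCV has them. Camera axes: x right, y down, z forward; pixel columns grow to the right and rows downward; lengths in mm; the calibration is good to about 2 mm. A picture is of the moment at which its call begins.
- ctrl.close_job(): hands the job in, once; it reports no verdict.
The state is a dict: "t": time; "qpos": joint angles; "qvel": joint speeds; "joint_torque": joint torques, N m; "ee_pos": TCP position; "orientation": TCP orientation; "ft_force": force on the tool from outside, world axes, zero at the start; "moment": the same for the moment, N m; "width": finger opening in mm.
Only numpy, scipy, OpenCV 4.12 (cv2) and the standard library are available. Lean on these libraries where they do the work, as an engineer would, in place of code of your own. Each camera call takes 0.05 s, during which the arm holds its last target. There are 200 camera calls.

## Task

Someone left the padlock in the pan of the spring scale: take it out first and set it down on the bench without dropping it. Then slide nuts, large or small as needed, off the wooden shelf into the pan without hoisting them up, until the dial needle rests between the two prongs of the target fork. Every nut must end up lying flat, either wholly down in the pan or still on the shelf, and the float valve, brake lever and spanner must be left where they lie.

Things in the scene. Friction and masses are not known exactly. Their poses are not given: they have to be found in the camera images.
- scale: Fixed spring scale with wooden shelf, pan and dial in a row along its x. Origin on the bench under the pan's centre, z up. In its frame, mm: shelf x -178 to -78, y -140 to 140, level top at z 102; pan x -75 to 75; round white dial 140 wide, centre x 160, z 60, sloping 0.6 rad down towards +x. Housing lower than the pan and shelf.
- pan: Flat aluminium pan 150 (x) by 270 mm (y), axes as the scale; origin at the centre of its upper face, z 100 mm when empty. Rim 12 mm high, 3 mm thick on all sides but the open -x side by the shelf. Stays level, sinks 4 mm per 100 g on a damped spring (40 mm at most), settles in 1 s. Always lower than the shelf, so a nut pushed along +x slides off the shelf into it.
- needle (a joint): Angle (rad) of the thin black dial needle: 0 with the empty pan (pointing up the slope to the pan), growing clockwise as seen from in front of the dial, by 0.785 rad per 100 g in the pan (one turn is 800 g).
- fork (a joint): Angle (rad) of the two-pronged grey steel target fork on the dial, on the same scale as the needle: the weight wanted. It is set differently each time (0.95 to 3.1 rad) and stays put.
- needle_tip (a point): Point near the needle's tip, 50 mm from the dial centre.
- fork_mid (a point): Point half-way between the fork's two prongs, 50 mm from the dial centre; each prong stands 14 to 15 mm to the side of it (the needle fits between them when within 0.26 rad, or 33 g, of the fork's angle).
- padlock: Closed steel padlock lying flat in the pan at the start: block 48 mm (its x) by 40 mm (its y) by 24 mm high, with an 8 mm thick shackle reaching 47 mm from the block's centre on its +y side. 175 to 265 g. Origin under the block's centre; z up.
- padlock_center (a point): Centre of the padlock's block, 12 mm over its underside.
- large1_center (a point): Large steel hex nut lying flat, 41 mm across flats (47 mm across corners), 22 mm high, about 150 g (within 5 %), about 1.18 rad on the dial. Starts on the scale's wooden shelf, in any of five places 50 mm apart side by side. The point is its centre, half-way up; its z axis is the bore.
- large2_center (a point): Large steel hex nut lying flat, 41 mm across flats (47 mm across corners), 22 mm high, about 150 g (within 5 %), about 1.18 rad on the dial. Starts on the scale's wooden shelf, in any of five places 50 mm apart side by side. The point is its centre, half-way up; its z axis is the bore.
- small1_center (a point): Small steel hex nut lying flat, 27 mm across flats (31 mm across corners), 16 mm high, about 50 g (within 5 %), about 0.39 rad on the dial. Starts on the scale's wooden shelf, in any of five places 50 mm apart side by side. The point is its centre, half-way up; its z axis is the bore.
- small2_center (a point): Small steel hex nut lying flat, 27 mm across flats (31 mm across corners), 16 mm high, about 50 g (within 5 %), about 0.39 rad on the dial. Starts on the scale's wooden shelf, in any of five places 50 mm apart side by side. The point is its centre, half-way up; its z axis is the bore.
- small3_center (a point): Small steel hex nut lying flat, 27 mm across flats (31 mm across corners), 16 mm high, about 50 g (within 5 %), about 0.39 rad on the dial. Starts on the scale's wooden shelf, in any of five places 50 mm apart side by side. The point is its centre, half-way up; its z axis is the bore.
- float_valve: Bystander: white plastic float valve lying on the bench, round float 110 mm wide and 45 mm high with a brass arm and valve body reaching 190 mm along its -y. Origin under the float.
- brake_lever: Bystander: aluminium brake lever 190 mm long (along its y) held in a small steel spring clip, 25 mm high, lying on the bench. Origin under its middle.
- spanner: Bystander: steel spanner lying on the bench, under 200 mm long, 20 mm high, along its x.
Things that resemble listed ones, but are neither listed nor needed, are in the scene too. What is shaped like the part that bears large1_center but blue is not meant.

How it is judged:
By the outcome, as a careful person would: the job done as asked, in the order asked, and still so for the second after the job is handed in, with the robot touching nothing.
It also fails if it takes over 72 s, if anything falls off the work surface, if the arm or the gripper's body presses on something with over 40 N, if the wrist force passes 120 N, or if a joint passes its speed limit or range.

## Working session

There is one attempt and no reset: what is moved stays moved. The work goes in short steps, Python scripts to look and compute and a tool call to move; the robot and the scene stay as the last step left them, time stands still between calls to the robot, and variables do not carry over. Pictures are saved under pics/ and viewed, about 8 in all and at most 12, crops included, and the job is handed in when it is done.

Besides the shell and the picture viewer there is one more tool, called after ">>>" as name(argument=value, ...) on one line, values as JSON. apply_moves: Moves the arm, as the interface text tells. Its arguments: {"type":"object","properties":{"increments":{"type":"array","items":{"type":"object","properties":{"gripper":{"type":"number"},"delta_pos":{"type":"array","items":{"type":"number"}},"dr":{"type":"array","items":{"type":"number"}}}}}},"required":["increments"]}

```bash
mkdir -p pics
cat > h.py <<'E'
import numpy as np, cv2
from workcell import ctrl
def cap(n):
    d=ctrl.get_image(n); np.savez('last_'+n,**{k:np.asarray(v) for k,v in d.items()}); return d
def save(d,f,crop=None,s=1):
    im=d['img'][:,:,::-1]
    if crop: x0,y0,x1,y1=crop; im=im[y0:y1,x0:x1]
    cv2.imwrite('pics/'+f,cv2.resize(im,None,fx=s,fy=s,interpolation=cv2.INTER_CUBIC))
def w(d,u,v,z=None):
    """pixel->world, by depth or on plane z"""
    R=cv2.Rodrigues(np.asarray(d['rvec'],float))[0]; t=np.asarray(d['tvec'],float).ravel()
    r=np.linalg.inv(d['mtx'])@np.array([u,v,1.]); c=-R.T@t; q=R.T@r
    return c+q*((z-c[2])/q[2]) if z is not None else c+q*d['range_z'][int(round(v)),int(round(u))]
def cloud(d):
    R=cv2.Rodrigues(np.asarray(d['rvec'],float))[0]; t=np.asarray(d['tvec'],float).ravel()
    v,u=np.mgrid[0:480,0:640]; p=np.stack([u,v,np.ones_like(u)],-1)@np.linalg.inv(d['mtx']).T*d['range_z'][...,None]
    return (p-t)@R
def pr(d,P):
    return cv2.projectPoints(np.asarray(P,float).reshape(-1,1,3),np.asarray(d['rvec'],float),np.asarray(d['tvec'],float),np.asarray(d['mtx'],float),None)[0].reshape(-1,2)
E
python3 - <<'E'
from h import *
for n in('top','scene'):
    d=cap(n); save(d,n+'0.png'); 
    R=cv2.Rodrigues(np.asarray(d['rvec'],float))[0]; print(n,-R.T@np.asarray(d['tvec']).ravel(),R[2])
print(ctrl.get_obs())
E
```

```text
top [ 379.86376146   28.55230648 1104.37909419] [ 0.20968712 -0.00929127 -0.97772439]
scene [1536.62842138  178.60311118 1141.92476107] [-0.67030096 -0.11990979 -0.73233754]
{'t': 0.1, 'qpos': array([-1.12302209e+00,  4.23788569e-01,  1.63061208e+00, -2.65944670e-05,
        1.08859117e+00, -1.89894345e-02]), 'qvel': array([ 0.00092987, -0.00191479, -0.0019802 , -0.00021639,  0.00252921,
        0.00056802]), 'joint_torque': array([-1.67270687e-04, -5.45613742e+01, -2.74323410e+01,  6.44967332e-02,
        1.88528141e-02, -6.55832935e-06]), 'ee_pos': array([ 281.05764105, -557.68654155,  229.96492828]), 'orientation': array([ 1.96180152,  0.46780984, -1.9624483 ]), 'ft_force': array([-1.05821616,  0.03789807,  0.26500487]), 'moment': array([-0.06322414, -0.03305601,  0.03019405]), 'width': 88.09309745820855}
```

View pics/top0.png

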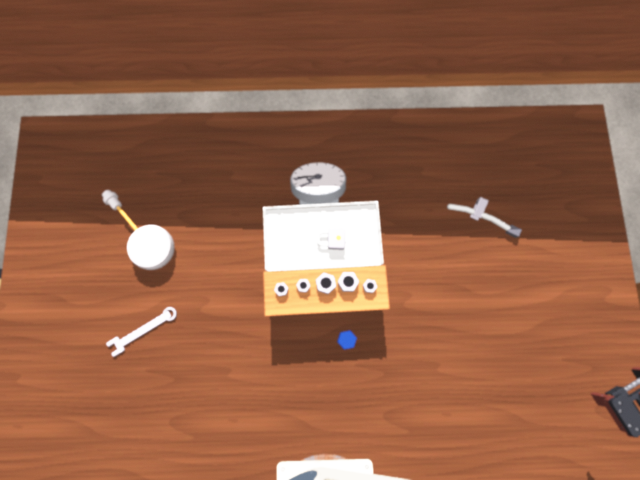

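View pics/scene0.png

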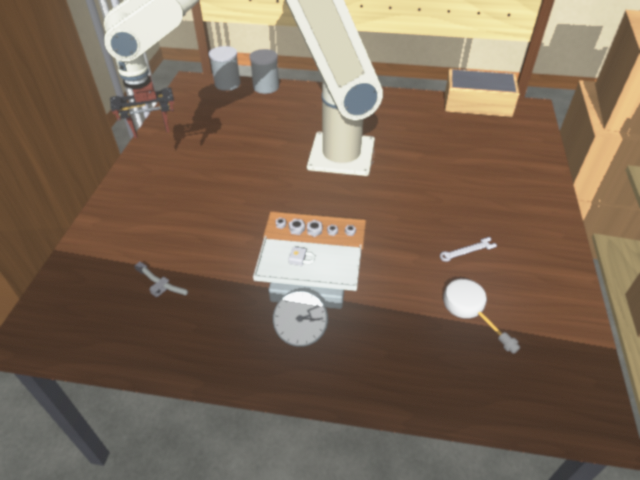

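The top picture shows the shelf nuts at (281,290) small, (303,286) small, (326,283) large, (348,281) large and (370,286) small. The padlock is at (336,241) and the dial at (318,180). Lookalike: the blue hexagon at (347,340) on the bench, which I reject by colour. Next I'll measure the scale frame, nuts, padlock and dial.

Run:
```python
from h import *
T=dict(np.load('last_top.npz')); S=dict(np.load('last_scene.npz'))
save(S,'sd.png',(245,205,375,350),4); save(T,'td.png',(255,155,395,350),3)
a=cv2.imread('pics/sd.png'); b=cv2.imread('pics/td.png'); b=cv2.resize(b,None,fx=580/585*.66,fy=580/585)if 0 else b
h=580; b=cv2.resize(b,(int(b.shape[1]*h/b.shape[0]),h)); 
c=np.hstack([a[:h],b]); print(c.shape); cv2.imwrite('pics/c1.png',cv2.resize(c,None,fx=min(1,800/c.shape[1]),fy=min(1,800/c.shape[1])))
P=cloud(T); hsv=cv2.cvtColor(T['img'],cv2.COLOR_RGB2HSV)
# shelf: z near 102
m=(abs(P[...,2]-102)<6)&(np.mgrid[0:480,0:640][0]>255)&(np.mgrid[0:480,0:640][0]<320)
wood=m&(hsv[...,1]>100)
pts=P[wood][:,:2].astype(np.float32); r=cv2.minAreaRect(pts); print('shelf',r,np.median(P[wood][:,2]),cv2.boxPoints(r))
for z0,z1,nm in((107,113,'?'),(114,121,'small'),(121,130,'large')):
    pass
k=(P[...,2]>109)&(P[...,2]<135)&(np.mgrid[0:480,0:640][0]>268)&(np.mgrid[0:480,0:640][0]<300)&(np.mgrid[0:480,0:640][1]>260)&(np.mgrid[0:480,0:640][1]<392)
n,l,st,ce=cv2.connectedComponentsWithStats(k.astype(np.uint8))
for i in range(1,n):
    if st[i,4]>15: q=P[l==i]; print('nut',ce[i].round(1),st[i,4],((q.max(0)+q.min(0))/2).round(1),np.ptp(q,0).round(1),np.median(q[:,2]).round(1),T['img'][l==i].mean(0).round())
# pan
g=(hsv[...,1]<60)&(P[...,2]>60)&(P[...,2]<115)&(np.mgrid[0:480,0:640][0]>200)&(np.mgrid[0:480,0:640][0]<270)
q=P[g]; print('pan z hist',np.histogram(q[:,2],bins=np.arange(60,120,4)))
r=cv2.minAreaRect(q[:,:2].astype(np.float32)); print('pan',r)
for uv in((330,230),(290,240),(336,241),(338,246),(325,241)): print(uv,w(T,*uv).round(1))
```

```text
(580, 936, 3)
shelf ((491.109130859375, -12.163986206054688), (99.64170837402344, 280.220458984375), 1.5461479425430298) 100.93743398747802 [[ 437.52597   126.550964]
 [ 445.08688  -153.56747 ]
 [ 544.69226  -150.87894 ]
 [ 537.13135   129.2395  ]]
nut [325.8 283.4] 300 [505.3 -12.1 119.3] [45.1 44.3 18.3] 122.8 [196. 191. 194.]
nut [348.2 282. ] 304 [506.8 -61.6 118.6] [40.5 45.  19. ] 122.9 [195. 189. 192.]
nut [303.4 285.6] 127 [501.7  38.4 115.8] [25.4 29.2 11. ] 117.3 [202. 195. 199.]
nut [370.1 286.1] 130 [ 496.9 -111.6  116. ] [27.9 29.6 10.2] 116.7 [202. 196. 199.]
nut [281.3 289.2] 130 [494.9  87.8 115.5] [27.3 29.2 12.9] 117.3 [202. 195. 198.]
pan z hist (array([   0,    2,    8,   26,   28,   10,  254, 3988, 2140,  110,  271,
        177,   60,  152]), array([ 60,  64,  68,  72,  76,  80,  84,  88,  92,  96, 100, 104, 108,
       112, 116]))
pan ((630.82421875, -8.02423095703125), (172.53665161132812, 270.4311828613281), 1.5117982625961304)
(330, 230) [628.8 -25.5 115.2]
(290, 240) [611.9  67.9  95.3]
(336, 241) [602.2 -38.3 116.4]
(338, 246) [590.4 -42.5 115.9]
(325, 241) [608.9 -14.2  89.4]
```

View pics/c1.png

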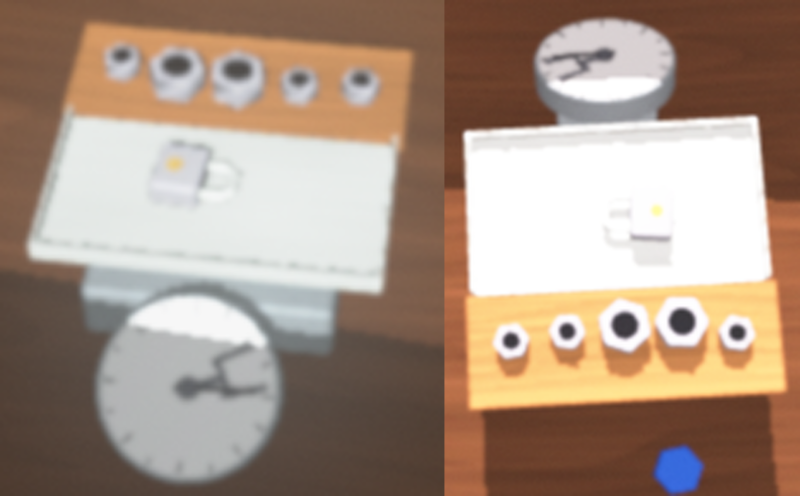

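```bash
cat >> h.py <<'E'
YAW=0.027; O=np.array([619.1,-8.7,0])
Rz=cv2.Rodrigues(np.array([0,0,YAW]))[0]
def s2w(p): return np.asarray(p,float)@Rz.T+O
def w2s(p): return (np.asarray(p,float)-O)@Rz
def dial(d,f,N=360,half=75):
    g=np.linspace(-half,half,N); X,Y=np.meshgrid(g,-g)  # right, up
    c,s=np.cos(.6),np.sin(.6)
    P=np.stack([160-c*Y,X,60+s*Y],-1).reshape(-1,3)
    m=pr(d,s2w(P)).reshape(N,N,2).astype(np.float32)
    o=cv2.remap(d['img'],m[...,0],m[...,1],cv2.INTER_CUBIC); return o[:,:,::-1]
E
python3 - <<'E'
from h import *
T=dict(np.load('last_top.npz')); S=dict(np.load('last_scene.npz'))
cv2.imwrite('pics/dial0.png',np.hstack([dial(S,0),dial(T,0)]))
# padlock fine: block top pixels z>109 in pan area
P=cloud(T); V,U=np.mgrid[0:480,0:640]
print(T['mtx'][0],np.asarray(S['mtx'])[0])
k=(P[...,2]>108)&(V>222)&(V<256)&(U>315)&(U<355); q=P[k]; print('block',k.sum(),np.median(q[:,2]),cv2.minAreaRect(q[:,:2].astype(np.float32)),w2s(np.r_[cv2.minAreaRect(q[:,:2].astype(np.float32))[0],0]))
PS=cloud(S); k=(PS[...,2]>108)&(V>242)&(V<270)&(U>284)&(U<320); q=PS[k]; print('blockS',k.sum(),np.median(q[:,2]),cv2.minAreaRect(q[:,:2].astype(np.float32)))
for n in ((505.3,-12.1,0),(506.8,-61.6,0),(501.7,38.4,0),(496.9,-111.6,0),(494.9,87.8,0)): print(w2s(n).round(1))
print(w2s(w(S,281,222)),w2s(w(S,314,228)))
E
```

```text
[441.92501355   0.         311.05353341] [519.9336624    0.         316.69782649]
block 381 114.73165246310691 ((505.88006591796875, -17.362594604492188), (65.96669006347656, 260.0029602050781), 84.21685028076172) [-113.41252956   -5.60287046    0.        ]
blockS 214 113.39586177550797 ((1066.6492919921875, 55.211021423339844), (969.6908569335938, 64.21382904052734), 10.922224998474121)
[-113.9   -0.3    0. ]
[-113.7  -49.8    0. ]
[-116.1   50.3    0. ]
[-124.9  -99.6    0. ]
[-121.5   99.8    0. ]
[-117.88747095  -96.14452407  114.64113398] [-98.87560279   1.50409724 121.54875256]
```

View pics/dial0.png

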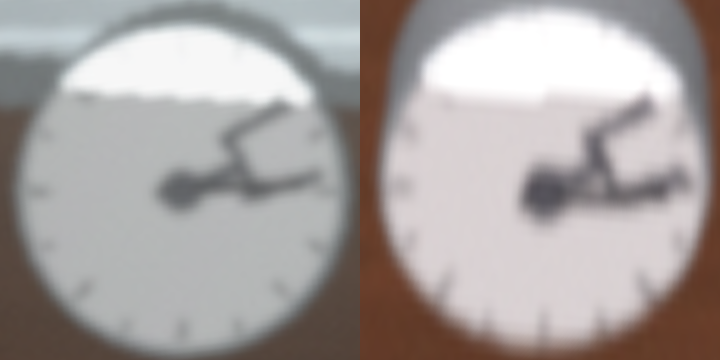

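Run:
```python
from h import *
T=dict(np.load('last_top.npz')); S=dict(np.load('last_scene.npz'))
V,U=np.mgrid[0:480,0:640]
for nm,d in(('T',T),('S',S)):
    Q=cloud(d); s=w2s(Q); inn=(abs(s[...,0]+15)<50)&(abs(s[...,1])<100)&(d['range_z']>0)
    pz=np.median(s[inn][:,2])
    for lo,hi in((pz+17,pz+30),(pz+7,pz+15)):
        k=inn&(s[...,2]>lo)&(s[...,2]<hi); n,l,st,ce=cv2.connectedComponentsWithStats(k.astype(np.uint8))
        i=1+np.argmax(st[1:,4]); q=s[l==i]; print(nm,'panz',pz.round(1),st[i],q.mean(0).round(1),cv2.minAreaRect(q[:,:2].astype(np.float32)))
import json
R=cv2.Rodrigues(ctrl.get_obs()['orientation'])[0]; print(R.round(3))
# detailed crop
save(T,'pl.png',(310,222,360,260),14)
```

```text
T panz 91.6 [327 228  19  21 355] [-11.3 -31.  114.6] ((-9.63976001739502, -30.052457809448242), (41.48291015625, 48.99770736694336), 86.74239349365234)
T panz 91.6 [317 234   6   8  14] [ -5.    8.9 104.8] ((-3.1411478519439697, 8.545209884643555), (7.003998279571533, 18.98980712890625), 64.89635467529297)
S panz 90.3 [288 247  19  17 211] [ -2.1 -31.1 113.1] ((-6.092111587524414, -31.26517105102539), (40.97505569458008, 53.66861343383789), 83.09854888916016)
S panz 90.3 [300 259  14   7  30] [ 12.5  -3.9 102.2] ((11.011251449584961, -2.966371536254883), (14.01655101776123, 36.81175994873047), 24.5421142578125)
[[-0.001  0.45  -0.893]
 [ 0.001 -0.893 -0.45 ]
 [-1.    -0.001 -0.   ]]
```

View pics/pl.png

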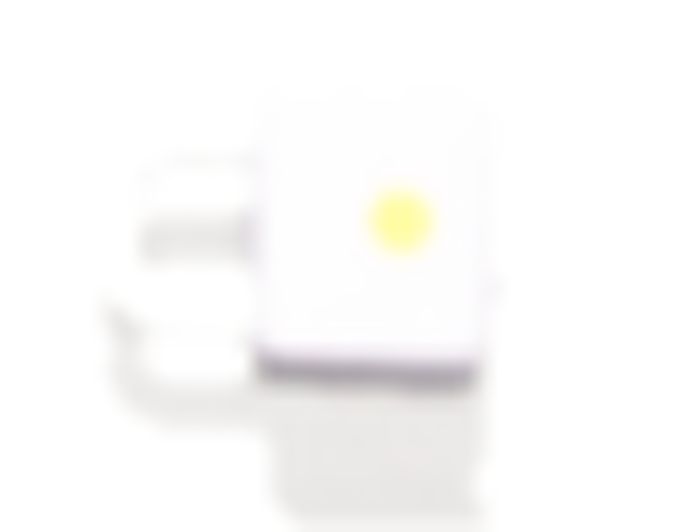

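The padlock block centre is at world (612, -39), top z about 114.5 and pan z about 91, which fits the given sizes. I'll turn the tool so the jaws lie along world x, then travel above it.

>>> apply_moves(increments=[{"gripper":75,"delta_pos":[0,0,0],"dr":[-0.11,0,0]},{"gripper":75,"delta_pos":[0,0,0],"dr":[-0.11,0,0]},{"gripper":75,"delta_pos":[0,0,0],"dr":[-0.11,0,0]},{"gripper":75,"delta_pos":[0,0,0],"dr":[-0.11,0,0]},{"gripper":75,"delta_pos":[0,0,0],"dr":[-0.11,0,0]}])

```text
t: 0.52
ee_pos: [281.1, -557.8, 230.2]
orientation: [1.601, 0.899, -1.601]
ft_force: [0.9, 0.2, 0.0]
width: 66.3
```

>>> apply_moves(increments=[{"gripper":75,"delta_pos":[0,0,0],"dr":[-0.11,0,0]},{"gripper":75,"delta_pos":[0,0,0],"dr":[-0.11,0,0]},{"gripper":75,"delta_pos":[0,0,0],"dr":[-0.11,0,0]},{"gripper":75,"delta_pos":[0,0,0],"dr":[-0.11,0,0]},{"gripper":75,"delta_pos":[0,0,0],"dr":[-0.114,0,0]}])

```text
t: 0.93
ee_pos: [281.1, -557.8, 230.2]
orientation: [1.206, 1.213, -1.205]
ft_force: [0.7, 0.1, -0.3]
width: 65.9
```

>>> apply_moves(increments=[{"gripper":75,"delta_pos":[0,1.65,-2.6],"dr":[0,0,0]},{"gripper":75,"delta_pos":[0,1.65,-2.6],"dr":[0,0,0]},{"gripper":75,"delta_pos":[0,1.65,-2.6],"dr":[0,0,0]},{"gripper":75,"delta_pos":[0,1.65,-2.6],"dr":[0,0,0]},{"gripper":75,"delta_pos":[0,1.65,-2.6],"dr":[0,0,0]}])

```text
t: 1.35
ee_pos: [364.1, -426.7, 230.3]
orientation: [1.21, 1.21, -1.21]
ft_force: [0.5, 0.7, -0.5]
width: 65.9
```

>>> apply_moves(increments=[{"gripper":75,"delta_pos":[0,1.65,-2.6],"dr":[0,0,0]},{"gripper":75,"delta_pos":[0,1.65,-2.6],"dr":[0,0,0]},{"gripper":75,"delta_pos":[0,1.65,-2.6],"dr":[0,0,0]},{"gripper":75,"delta_pos":[0,1.65,-2.6],"dr":[0,0,0]},{"gripper":75,"delta_pos":[0,1.65,-2.6],"dr":[0,0,0]}])

```text
t: 1.77
ee_pos: [446.7, -296.6, 230.4]
orientation: [1.209, 1.21, -1.209]
ft_force: [0.7, -0.1, 0.9]
width: 66.0
```

>>> apply_moves(increments=[{"gripper":75,"delta_pos":[0,1.65,-2.6],"dr":[0,0,0]},{"gripper":75,"delta_pos":[0,1.65,-2.6],"dr":[0,0,0]},{"gripper":75,"delta_pos":[0,1.65,-2.6],"dr":[0,0,0]},{"gripper":75,"delta_pos":[0,1.65,-2.6],"dr":[0,0,0]},{"gripper":75,"delta_pos":[0,1.65,-2.6],"dr":[0,0,0]}])

```text
t: 2.18
ee_pos: [529.2, -166.6, 230.4]
orientation: [1.209, 1.21, -1.209]
ft_force: [-0.4, 0.0, 0.3]
width: 65.8
```

>>> apply_moves(increments=[{"gripper":75,"delta_pos":[0,1.65,-2.6],"dr":[0,0,0]},{"gripper":75,"delta_pos":[0,1.65,-2.6],"dr":[0,0,0]},{"gripper":75,"delta_pos":[0,1.65,-2.6],"dr":[0,0,0]},{"gripper":75,"delta_pos":[0,1.65,-2.6],"dr":[0,0,0]},{"gripper":75,"delta_pos":[0,1.65,-2.6],"dr":[0,0,0]}])

```text
t: 2.6
ee_pos: [611.7, -36.6, 230.3]
orientation: [1.209, 1.21, -1.21]
ft_force: [-0.3, -0.7, 0.3]
width: 65.7
```

>>> apply_moves(increments=[{"gripper":75,"delta_pos":[2.0,0,0.3],"dr":[0,0,0]},{"gripper":75,"delta_pos":[2.0,0,0],"dr":[0,0,0]},{"gripper":75,"delta_pos":[2.0,0,0],"dr":[0,0,0]},{"gripper":75,"delta_pos":[2.0,0,0],"dr":[0,0,0]},{"gripper":75,"delta_pos":[1.5,0,0],"dr":[0,0,0]}])

```text
t: 3.02
ee_pos: [610.3, -40.9, 133.7]
orientation: [1.208, 1.211, -1.211]
ft_force: [0.6, -0.8, 0.1]
width: 65.5
```

>>> apply_moves(increments=[{"gripper":75,"delta_pos":[1.0,0,0],"dr":[0,0,0]},{"gripper":75,"delta_pos":[0.9,0,0],"dr":[0,0,0]},{"gripper":75,"delta_pos":[0.7,0,0],"dr":[0,0,0]},{"gripper":75,"delta_pos":[0.5,0,0],"dr":[0,0,0]},{"gripper":75,"delta_pos":[0,0,0],"dr":[0,0,0]}])

```text
t: 3.43
ee_pos: [611.0, -41.1, 104.0]
orientation: [1.209, 1.21, -1.21]
ft_force: [0.0, -0.4, 0.6]
width: 65.7
```

Run:
```python
from h import *
S=cap('scene'); T=cap('top')
save(S,'g1.png',(255,190,375,290),6)
```

```text
(no output)
```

View pics/g1.png

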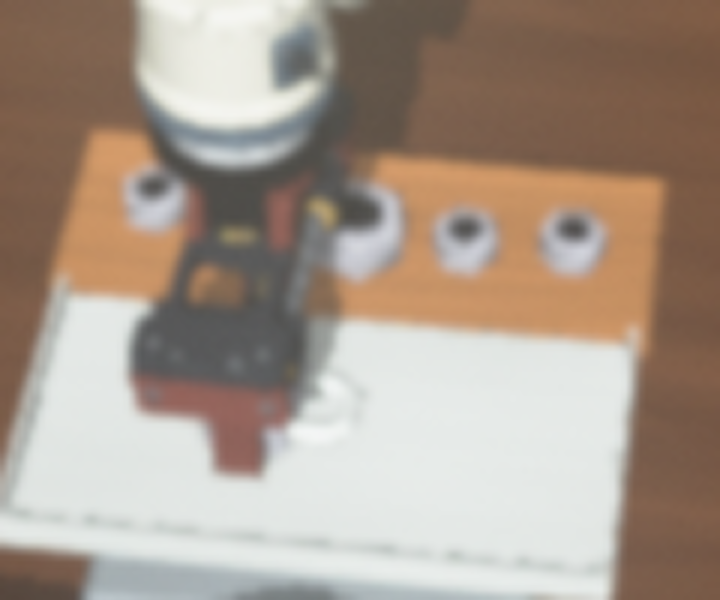

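The near finger is in the pan in front of the block at (240,440) in the crop, with the shackle clear to its right. Closing now.

>>> apply_moves(increments=[{"gripper":50,"delta_pos":[0,0,0],"dr":[0,0,0]},{"gripper":40,"delta_pos":[0,0,0],"dr":[0,0,0]},{"gripper":40,"delta_pos":[0,0,0],"dr":[0,0,0]},{"gripper":40,"delta_pos":[0,0,0],"dr":[0,0,0]},{"gripper":40,"delta_pos":[0,0,0],"dr":[0,0,0]}])

```text
t: 3.95
ee_pos: [611.5, -41.2, 105.0]
orientation: [1.209, 1.209, -1.209]
ft_force: [0.1, -0.8, -0.7]
width: 48.4
```

>>> apply_moves(increments=[{"gripper":40,"delta_pos":[0,0,0],"dr":[0,0,0]},{"gripper":40,"delta_pos":[-0.5,0,0],"dr":[0,0,0]},{"gripper":40,"delta_pos":[-0.8,0,0],"dr":[0,0,0]},{"gripper":40,"delta_pos":[-1,0,0],"dr":[0,0,0]},{"gripper":40,"delta_pos":[-1,0,0],"dr":[0,0,0]}])

```text
t: 4.37
ee_pos: [611.2, -41.1, 138.6]
orientation: [1.209, 1.209, -1.209]
ft_force: [0.1, -0.0, -1.1]
width: 48.2
```

>>> apply_moves(increments=[{"gripper":40,"delta_pos":[-1.2,0,0],"dr":[0,0,0]},{"gripper":40,"delta_pos":[-1.2,0,0],"dr":[0,0,0]},{"gripper":40,"delta_pos":[-1.2,0,0],"dr":[0,0,0]},{"gripper":40,"delta_pos":[-1.0,0,0.5],"dr":[0,0,0]},{"gripper":40,"delta_pos":[-0.4,0,1],"dr":[0,0,0]}])

```text
t: 4.78
ee_pos: [612.2, -56.0, 190.1]
orientation: [1.21, 1.208, -1.206]
ft_force: [0.5, 0.4, -1.4]
width: 48.2
```

>>> apply_moves(increments=[{"gripper":40,"delta_pos":[0,-0.5,1.5],"dr":[0,0,0]},{"gripper":40,"delta_pos":[0,-0.5,2],"dr":[0,0,0]},{"gripper":40,"delta_pos":[0,-0.5,2],"dr":[0,0,0]},{"gripper":40,"delta_pos":[0,-0.5,2],"dr":[0,0,0]},{"gripper":40,"delta_pos":[0,-0.5,2],"dr":[0,0,0]}])

```text
t: 5.2
ee_pos: [585.7, -152.8, 187.7]
orientation: [1.209, 1.209, -1.21]
ft_force: [0.5, -0.3, -2.0]
width: 48.2
```

>>> apply_moves(increments=[{"gripper":40,"delta_pos":[0,-0.5,2],"dr":[0,0,0]},{"gripper":40,"delta_pos":[0,-0.5,2],"dr":[0,0,0]},{"gripper":40,"delta_pos":[0,-0.5,2],"dr":[0,0,0]},{"gripper":40,"delta_pos":[0,-0.5,2],"dr":[0,0,0]},{"gripper":40,"delta_pos":[0,-0.5,2],"dr":[0,0,0]}])

```text
t: 5.62
ee_pos: [560.5, -252.9, 187.7]
orientation: [1.209, 1.209, -1.21]
ft_force: [-0.1, 0.4, -2.0]
width: 48.5
```

>>> apply_moves(increments=[{"gripper":40,"delta_pos":[0,0,1.5],"dr":[0,0,0]},{"gripper":40,"delta_pos":[0,0,1],"dr":[0,0,0]},{"gripper":40,"delta_pos":[0,0,0.5],"dr":[0,0,0]},{"gripper":40,"delta_pos":[0,0,0],"dr":[0,0,0]},{"gripper":40,"delta_pos":[0,0,0],"dr":[0,0,0]}])

```text
t: 6.03
ee_pos: [561.4, -280.8, 187.5]
orientation: [1.209, 1.21, -1.209]
ft_force: [0.5, 0.5, -2.0]
width: 48.7
```

Run:
```python
from h import *
S=cap('scene'); T=cap('top')
a=cv2.resize(S['img'][:,:,::-1][200:360,120:380],None,fx=2,fy=2); b=np.hstack([dial(S,0)])[:320]
b=cv2.resize(dial(S,0),(280,280)); b=cv2.copyMakeBorder(b,0,40,0,0,cv2.BORDER_CONSTANT); c=np.hstack([a,b])
cv2.imwrite('pics/s2.png',c); print(c.shape)
P=cloud(T); m=(abs(P[...,0]-560)<60)&(abs(P[...,1]+255)<80); q=P[m]; print('T around dest',np.percentile(q[:,2],[1,5,20,50,99]).round(1))
P=cloud(S); m=(abs(P[...,0]-560)<60)&(abs(P[...,1]+255)<80)&(P[...,2]<150)&(P[...,2]>-30); q=P[m]; print('S',len(q),np.percentile(q[:,2],[1,5,20,50,90]).round(1))
s=w2s(P); k=(abs(s[...,0])<60)&(abs(s[...,1])<110); print('pan z',np.median(s[k][:,2]),np.ptp(s[k][:,2]))
```

```text
(320, 800, 3)
T around dest [-4.900e+00 -3.100e+00  1.000e-01  5.154e+02  5.924e+02]
S 1580 [-8.6 -6.7 -4.5 -2.3  0.8]
pan z 97.10869928604252 874.9651320277084
```

View pics/s2.png

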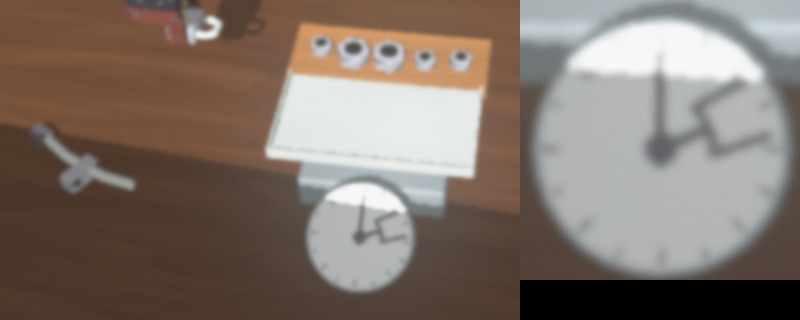

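The dial shows the needle at zero with the empty pan and the fork at about 1.19 rad (prong tips at (742,82) and (770,135) about hub (660,148)). One large nut (1.18 rad) fits. Lowering the padlock onto clear bench.

>>> apply_moves(increments=[{"gripper":40,"delta_pos":[1.5,0,0],"dr":[0,0,0]},{"gripper":40,"delta_pos":[2,0,0],"dr":[0,0,0]},{"gripper":40,"delta_pos":[2,0,0],"dr":[0,0,0]},{"gripper":40,"delta_pos":[2,0,0],"dr":[0,0,0]},{"gripper":40,"delta_pos":[2,0,0],"dr":[0,0,0]}])

```text
t: 6.55
ee_pos: [561.6, -280.1, 92.0]
orientation: [1.208, 1.21, -1.208]
ft_force: [-0.1, 0.3, -1.8]
width: 48.2
```

>>> apply_moves(increments=[{"gripper":40,"delta_pos":[2,0,0],"dr":[0,0,0]},{"gripper":40,"delta_pos":[2,0,0],"dr":[0,0,0]},{"gripper":40,"delta_pos":[1.5,0,0],"dr":[0,0,0]},{"gripper":40,"delta_pos":[0.8,0,0],"dr":[0,0,0]},{"gripper":40,"delta_pos":[0.5,0,0],"dr":[0,0,0]}])

```text
t: 6.97
ee_pos: [561.0, -280.4, 23.6]
orientation: [1.209, 1.211, -1.209]
ft_force: [-0.6, -0.6, -1.5]
width: 48.5
```

>>> apply_moves(increments=[{"gripper":40,"delta_pos":[0.3,0,0],"dr":[0,0,0]},{"gripper":40,"delta_pos":[0.2,0,0],"dr":[0,0,0]},{"gripper":40,"delta_pos":[0.1,0,0],"dr":[0,0,0]},{"gripper":40,"delta_pos":[0,0,0],"dr":[0,0,0]},{"gripper":40,"delta_pos":[0,0,0],"dr":[0,0,0]}])

```text
t: 7.38
ee_pos: [561.7, -281.4, 19.4]
orientation: [1.209, 1.208, -1.209]
ft_force: [-0.6, -0.2, -1.6]
width: 48.3
```

>>> apply_moves(increments=[{"gripper":40,"delta_pos":[0.15,0,0],"dr":[0,0,0]},{"gripper":40,"delta_pos":[0.15,0,0],"dr":[0,0,0]},{"gripper":40,"delta_pos":[0.1,0,0],"dr":[0,0,0]},{"gripper":40,"delta_pos":[0,0,0],"dr":[0,0,0]},{"gripper":40,"delta_pos":[0,0,0],"dr":[0,0,0]}])

```text
t: 7.8
ee_pos: [561.2, -281.1, 14.6]
orientation: [1.209, 1.209, -1.209]
ft_force: [0.3, 0.1, -1.1]
width: 48.7
```

>>> apply_moves(increments=[{"gripper":40,"delta_pos":[0.1,0,0],"dr":[0,0,0]},{"gripper":40,"delta_pos":[0,0,0],"dr":[0,0,0]},{"gripper":40,"delta_pos":[0,0,0],"dr":[0,0,0]},{"gripper":40,"delta_pos":[0,0,0],"dr":[0,0,0]},{"gripper":40,"delta_pos":[0,0,0],"dr":[0,0,0]}])

```text
t: 8.22
ee_pos: [561.3, -281.1, 13.7]
orientation: [1.209, 1.209, -1.209]
ft_force: [-0.7, 0.0, -1.4]
width: 48.2
```

>>> apply_moves(increments=[{"gripper":40,"delta_pos":[0.05,0,0],"dr":[0,0,0]},{"gripper":40,"delta_pos":[0,0,0],"dr":[0,0,0]},{"gripper":40,"delta_pos":[0,0,0],"dr":[0,0,0]},{"gripper":40,"delta_pos":[0,0,0],"dr":[0,0,0]},{"gripper":40,"delta_pos":[0,0,0],"dr":[0,0,0]}])

```text
t: 8.63
ee_pos: [561.3, -281.1, 13.2]
orientation: [1.209, 1.209, -1.209]
ft_force: [0.6, 0.1, -1.5]
width: 48.7
```

>>> apply_moves(increments=[{"gripper":40,"delta_pos":[0.05,0,0],"dr":[0,0,0]},{"gripper":40,"delta_pos":[0,0,0],"dr":[0,0,0]},{"gripper":40,"delta_pos":[0,0,0],"dr":[0,0,0]},{"gripper":40,"delta_pos":[0,0,0],"dr":[0,0,0]},{"gripper":40,"delta_pos":[0,0,0],"dr":[0,0,0]}])

```text
t: 9.05
ee_pos: [561.3, -281.1, 13.0]
orientation: [1.209, 1.209, -1.209]
ft_force: [-1.7, 1.8, 4.0]
width: 48.0
```

>>> apply_moves(increments=[{"gripper":40,"delta_pos":[0.05,0,0],"dr":[0,0,0]},{"gripper":40,"delta_pos":[0,0,0],"dr":[0,0,0]},{"gripper":40,"delta_pos":[0,0,0],"dr":[0,0,0]},{"gripper":40,"delta_pos":[0,0,0],"dr":[0,0,0]},{"gripper":40,"delta_pos":[0,0,0],"dr":[0,0,0]}])

```text
t: 9.47
ee_pos: [561.3, -281.2, 13.0]
orientation: [1.209, 1.209, -1.209]
ft_force: [-3.7, 1.6, 9.8]
width: 48.1
```

>>> apply_moves(increments=[{"gripper":40,"delta_pos":[-0.08,0,0],"dr":[0,0,0]},{"gripper":60,"delta_pos":[0,0,0],"dr":[0,0,0]},{"gripper":70,"delta_pos":[0,0,0],"dr":[0,0,0]},{"gripper":75,"delta_pos":[0,0,0],"dr":[0,0,0]},{"gripper":75,"delta_pos":[0,0,0],"dr":[0,0,0]}])

```text
t: 9.88
ee_pos: [561.3, -281.1, 12.8]
orientation: [1.209, 1.209, -1.209]
ft_force: [-0.6, 0.1, -0.0]
width: 65.4
```

>>> apply_moves(increments=[{"gripper":75,"delta_pos":[-1.5,0,0],"dr":[0,0,0]},{"gripper":75,"delta_pos":[-2.5,0,0],"dr":[0,0,0]},{"gripper":75,"delta_pos":[-2.5,0,0],"dr":[0,0,0]},{"gripper":75,"delta_pos":[-2.5,0,0],"dr":[0,0,0]},{"gripper":75,"delta_pos":[-2.5,0,0],"dr":[0,0,0]}])

```text
t: 10.3
ee_pos: [561.3, -281.1, 130.2]
orientation: [1.209, 1.209, -1.209]
ft_force: [0.6, -0.5, -0.4]
width: 66.1
```

>>> apply_moves(increments=[{"gripper":30,"delta_pos":[-2.5,0,0],"dr":[0,0,0]},{"gripper":0,"delta_pos":[-2.5,0,0],"dr":[0,0,0]},{"gripper":0,"delta_pos":[0,-1,-2.5],"dr":[0,0,0]},{"gripper":0,"delta_pos":[0,-1,-2.5],"dr":[0,0,0]},{"gripper":0,"delta_pos":[0,-1,-2.5],"dr":[0,0,0]}])

```text
t: 10.72
ee_pos: [531.1, -205.7, 179.7]
orientation: [1.21, 1.207, -1.209]
ft_force: [0.2, 0.9, -0.7]
width: 36.0
```

>>> apply_moves(increments=[{"gripper":0,"delta_pos":[0,-1,-2.5],"dr":[0,0,0]},{"gripper":0,"delta_pos":[0,-1,-2.5],"dr":[0,0,0]},{"gripper":0,"delta_pos":[0,-1,-2.5],"dr":[0,0,0]},{"gripper":0,"delta_pos":[0,-1,-2.5],"dr":[0,0,0]},{"gripper":0,"delta_pos":[0,-1,-2.5],"dr":[0,0,0]}])

```text
t: 11.13
ee_pos: [480.8, -80.1, 179.0]
orientation: [1.21, 1.208, -1.209]
ft_force: [0.0, -0.0, -1.2]
width: 2.9
```

>>> apply_moves(increments=[{"gripper":0,"delta_pos":[0,-1,-2.5],"dr":[0,0,0]},{"gripper":0,"delta_pos":[0,-1,-2.5],"dr":[0,0,0]},{"gripper":0,"delta_pos":[0,-0.7,-1.8],"dr":[0,0,0]},{"gripper":0,"delta_pos":[0,0,0],"dr":[-0.027,0,0]},{"gripper":0,"delta_pos":[0,0,0],"dr":[0,0,0]}])

```text
t: 11.55
ee_pos: [454.0, -12.2, 179.0]
orientation: [1.188, 1.222, -1.186]
ft_force: [0.4, 0.0, 0.8]
width: 0.3
```

Run:
```python
from h import *
o=ctrl.get_obs(); print(o['ee_pos'],o['orientation'],o['width'])
T=cap('top'); S=cap('scene')
P=cloud(S)
m=(abs(P[...,0]-561)<70)&(abs(P[...,1]+275)<70)&(P[...,2]>10)&(P[...,2]<60); q=P[m]; print('padlock',len(q),q.mean(0).round(1),np.percentile(q[:,2],[50,95]).round(1))
# scene view nut tops
s=w2s(P)
for lo,hi in((108,135),):
    k=(abs(s[...,0]+128)<50)&(abs(s[...,1])<140)&(s[...,2]>lo)&(s[...,2]<hi)
    n,l,st,ce=cv2.connectedComponentsWithStats(k.astype(np.uint8))
    for i in range(1,n):
        if st[i,4]>15: q=s[l==i]; print(st[i,4],((q.max(0)+q.min(0))/2).round(1),np.ptp(q,0).round(1))
```

```text
[454.03663047 -12.17535633 178.98884497] [ 1.18752531  1.22235785 -1.18629461] 0.2894399065949002
padlock 248 [ 570.2 -271.6   18.7] [19.8 24.8]
70 [-117.9  -99.9  115. ] [32.1 29.6 13.7]
176 [-106.   -51.1  117.7] [46.8 45.9 18.7]
177 [-1.064e+02  1.000e-01  1.177e+02] [45.6 42.9 19.4]
76 [-110.3   50.8  113.9] [32.1 29.  11.7]
76 [-117.1  100.9  113.9] [31.6 28.3 11.3]
```

Padlock rests on the bench with its top at about 25 mm, so it lies flat. Descending behind the large nut at scale (-110, 0).

>>> apply_moves(increments=[{"gripper":0,"delta_pos":[1.5,0,0.12],"dr":[0,0,0]},{"gripper":0,"delta_pos":[2,0,0],"dr":[0,0,0]},{"gripper":0,"delta_pos":[1.7,0,0],"dr":[0,0,0]},{"gripper":0,"delta_pos":[1.0,0,0],"dr":[0,0,0]},{"gripper":0,"delta_pos":[0.4,0,0],"dr":[0,0,0]}])

```text
t: 12.07
ee_pos: [453.7, -14.8, 110.8]
orientation: [1.189, 1.223, -1.192]
ft_force: [-1.4, -0.6, 1.2]
width: 0.7
```

>>> apply_moves(increments=[{"gripper":0,"delta_pos":[0,0.3,0],"dr":[0,0,0]},{"gripper":0,"delta_pos":[0,0.3,0],"dr":[0,0,0]},{"gripper":0,"delta_pos":[0,0.3,0],"dr":[0,0,0]},{"gripper":0,"delta_pos":[0,0.3,0],"dr":[0,0,0]},{"gripper":0,"delta_pos":[0,0.3,0],"dr":[0,0,0]}])

```text
t: 12.48
ee_pos: [470.2, -13.9, 112.6]
orientation: [1.19, 1.221, -1.188]
ft_force: [-0.4, -0.7, 0.7]
width: 0.5
```

>>> apply_moves(increments=[{"gripper":0,"delta_pos":[0,0.3,0],"dr":[0,0,0]},{"gripper":0,"delta_pos":[0,0.3,0],"dr":[0,0,0]},{"gripper":0,"delta_pos":[0,0.3,0],"dr":[0,0,0]},{"gripper":0,"delta_pos":[0,0.3,0],"dr":[0,0,0]},{"gripper":0,"delta_pos":[0,0.3,0],"dr":[0,0,0]}])

```text
t: 12.9
ee_pos: [484.3, -13.5, 111.9]
orientation: [1.189, 1.222, -1.19]
ft_force: [-1.8, 0.0, 0.9]
width: 0.5
```

```bash
cat >> h.py <<'E'
def nuts(n='scene'):
    d=cap(n); s=w2s(cloud(d)); z=s[...,2]
    hsv=cv2.cvtColor(d['img'],cv2.COLOR_RGB2HSV)
    k=(s[...,0]>-180)&(s[...,0]<-60)&(abs(s[...,1])<140)&(z>107)&(z<126)&(hsv[...,1]<70)
    c,l,st,ce=cv2.connectedComponentsWithStats(k.astype(np.uint8))
    for i in range(1,c):
        if st[i,4]>15: q=s[l==i]; print(n,st[i,4],((q.max(0)+q.min(0))/2).round(1),np.ptp(q,0).round(1))
    return d
E
python3 - <<'E'
from h import *
nuts('scene'); nuts('top'); o=ctrl.get_obs(); print(w2s(o['ee_pos']))
E
```

```text
scene 72 [-118.6  -98.4  115.1] [30.4 26.8 15.5]
scene 162 [-106.2  -51.5  116.4] [45.5 48.2 18.7]
scene 170 [-93.3  -1.4 116.5] [40.7 41.8 18.8]
scene 76 [-109.5   51.   113.2] [33.8 29.3 12.3]
scene 78 [-116.2  100.9  113.4] [32.3 28.4 12.8]
top 128 [-121.5  100.9  116.1] [26.9 27.2  9.3]
[-134.18964302   -1.17838834  112.0068899 ]
```

>>> apply_moves(increments=[{"gripper":0,"delta_pos":[0,0.3,0],"dr":[0,0,0]},{"gripper":0,"delta_pos":[0,0.3,0],"dr":[0,0,0]},{"gripper":0,"delta_pos":[0,0.3,0],"dr":[0,0,0]},{"gripper":0,"delta_pos":[0,0.3,0],"dr":[0,0,0]},{"gripper":0,"delta_pos":[0,0.3,0],"dr":[0,0,0]}])

```text
t: 13.42
ee_pos: [499.6, -13.1, 111.9]
orientation: [1.189, 1.222, -1.189]
ft_force: [-0.0, -0.5, -0.3]
width: 0.4
```

>>> apply_moves(increments=[{"gripper":0,"delta_pos":[0,0.3,0],"dr":[0,0,0]},{"gripper":0,"delta_pos":[0,0.3,0],"dr":[0,0,0]},{"gripper":0,"delta_pos":[0,0.3,0],"dr":[0,0,0]},{"gripper":0,"delta_pos":[0,0.3,0],"dr":[0,0,0]},{"gripper":0,"delta_pos":[0,0.3,0],"dr":[0,0,0]}])

```text
t: 13.83
ee_pos: [514.5, -12.7, 112.0]
orientation: [1.189, 1.222, -1.189]
ft_force: [-1.6, 0.4, 0.6]
width: 0.4
```

>>> apply_moves(increments=[{"gripper":0,"delta_pos":[0,0.3,0],"dr":[0,0,0]},{"gripper":0,"delta_pos":[0,0.3,0],"dr":[0,0,0]},{"gripper":0,"delta_pos":[0,0.3,0],"dr":[0,0,0]},{"gripper":0,"delta_pos":[0,0.3,0],"dr":[0,0,0]},{"gripper":0,"delta_pos":[0,0.3,0],"dr":[0,0,0]}])

```text
t: 14.25
ee_pos: [529.6, -12.3, 111.9]
orientation: [1.189, 1.222, -1.189]
ft_force: [-1.2, -0.6, -0.1]
width: 0.8
```

Run:
```python
from h import *
d=cap('scene'); o=ctrl.get_obs(); print(w2s(o['ee_pos']))
save(d,'p3.png',(255,200,375,290),6)
```

```text
[-88.86750641  -1.16448135 112.01352089]
```

View pics/p3.png

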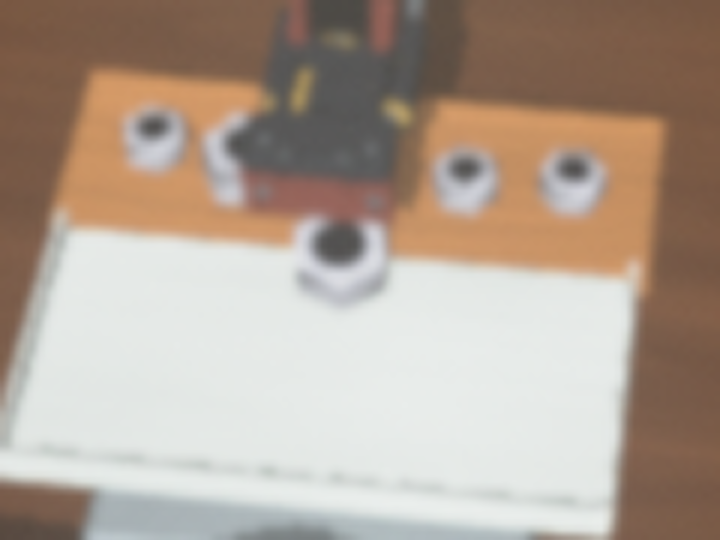

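The nut is crossing into the pan square-on at (340,255) in the crop, and its neighbours are untouched. Pushing it wholly in.

>>> apply_moves(increments=[{"gripper":0,"delta_pos":[0,0.3,0],"dr":[0,0,0]},{"gripper":0,"delta_pos":[0,0.3,0],"dr":[0,0,0]},{"gripper":0,"delta_pos":[0,0.3,0],"dr":[0,0,0]},{"gripper":0,"delta_pos":[0,0.3,0],"dr":[0,0,0]},{"gripper":0,"delta_pos":[0,0.3,0],"dr":[0,0,0]}])

```text
t: 14.72
ee_pos: [544.6, -11.9, 112.0]
orientation: [1.189, 1.222, -1.189]
ft_force: [-0.3, -0.1, -0.4]
width: 0.6
```

>>> apply_moves(increments=[{"gripper":0,"delta_pos":[0,0.3,0],"dr":[0,0,0]},{"gripper":0,"delta_pos":[0,0.3,0],"dr":[0,0,0]},{"gripper":0,"delta_pos":[0,0.3,0],"dr":[0,0,0]},{"gripper":0,"delta_pos":[0,0.3,0],"dr":[0,0,0]},{"gripper":0,"delta_pos":[0,0.3,0],"dr":[0,0,0]}])

```text
t: 15.13
ee_pos: [559.6, -11.5, 112.0]
orientation: [1.189, 1.222, -1.189]
ft_force: [-1.1, 0.1, -0.5]
width: 0.6
```

>>> apply_moves(increments=[{"gripper":0,"delta_pos":[0,0.2,0],"dr":[0,0,0]},{"gripper":0,"delta_pos":[0,0.2,0],"dr":[0,0,0]},{"gripper":0,"delta_pos":[0,0.1,0],"dr":[0,0,0]},{"gripper":0,"delta_pos":[0,-0.3,0],"dr":[0,0,0]},{"gripper":0,"delta_pos":[0,-0.5,0],"dr":[0,0,0]}])

```text
t: 15.55
ee_pos: [556.5, -11.6, 112.1]
orientation: [1.19, 1.221, -1.189]
ft_force: [-0.2, -0.4, -0.4]
width: 0.5
```

>>> apply_moves(increments=[{"gripper":0,"delta_pos":[-0.5,-0.2,0],"dr":[0,0,0]},{"gripper":0,"delta_pos":[-1.5,0,0],"dr":[0,0,0]},{"gripper":0,"delta_pos":[-2.5,0,0],"dr":[0,0,0]},{"gripper":0,"delta_pos":[-2.5,0,0],"dr":[0,0,0]},{"gripper":0,"delta_pos":[-2.5,0,0],"dr":[0,0,0]}])

```text
t: 15.97
ee_pos: [553.6, -11.6, 208.2]
orientation: [1.189, 1.222, -1.19]
ft_force: [0.7, 0.4, -0.4]
width: 0.6
```

>>> apply_moves(increments=[{"gripper":0,"delta_pos":[0,-2.5,0],"dr":[0,0,0]},{"gripper":0,"delta_pos":[0,-2.5,0],"dr":[0,0,0]},{"gripper":0,"delta_pos":[0,-2.5,0],"dr":[0,0,0]},{"gripper":0,"delta_pos":[0,-2.5,0],"dr":[0,0,0]},{"gripper":0,"delta_pos":[0,-2.0,0],"dr":[0,0,0]}])

```text
t: 16.38
ee_pos: [432.0, -14.8, 207.2]
orientation: [1.189, 1.222, -1.19]
ft_force: [-0.4, 0.2, -0.7]
width: -0.0
```

>>> apply_moves(increments=[{"gripper":0,"delta_pos":[0,0,0],"dr":[0,0,0]},{"gripper":0,"delta_pos":[0,0,0],"dr":[0,0,0]},{"gripper":0,"delta_pos":[0,0,0],"dr":[0,0,0]},{"gripper":0,"delta_pos":[0,0,0],"dr":[0,0,0]},{"gripper":0,"delta_pos":[0,0,0],"dr":[0,0,0]}])

```text
t: 16.8
ee_pos: [435.4, -14.9, 207.1]
orientation: [1.189, 1.221, -1.189]
ft_force: [0.1, -0.4, 0.2]
width: 0.2
```

Run:
```python
from h import *
S=nuts('scene'); s=w2s(cloud(S)); k=(s[...,0]>-60)&(s[...,0]<60)&(abs(s[...,1])<110); pz=np.median(s[k][:,2]); q=s[k&(s[...,2]>pz+8)&(s[...,2]<140)]; print('pan',pz,'nut',q.mean(0).round(1),np.ptp(q,0).round(1),np.percentile(q[:,2],90))
a=cv2.resize(S['img'][:,:,::-1][190:350,120:380],None,fx=2,fy=2); b=cv2.copyMakeBorder(cv2.resize(dial(S,0),(280,280)),0,40,0,0,cv2.BORDER_CONSTANT)
cv2.imwrite('pics/s4.png',np.hstack([a,b]))
```

```text
scene 69 [-118.7  -98.9  114. ] [31.5 25.4 12.8]
scene 179 [-107.3  -51.4  116.8] [46.1 47.6 17.7]
scene 78 [-108.5   50.8  113.7] [34.  29.5 13.3]
scene 76 [-116.4  101.   115. ] [31.9 28.  15.2]
pan 91.4078662765992 nut [-13.3   0.5 111.9] [ 84.3 106.8  18.4] 116.32688577258666
```

View pics/s4.png

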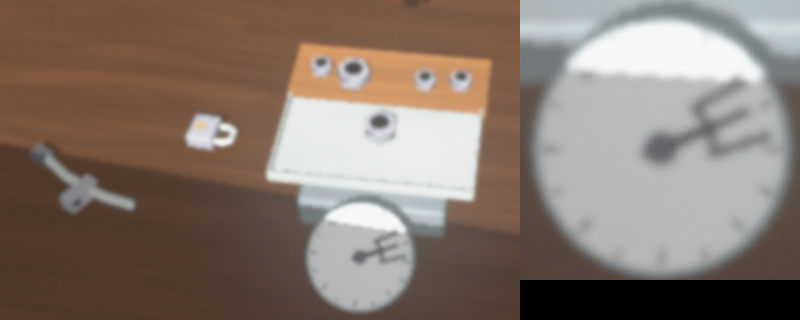

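The needle, with its tip at (750,110), is midway between the prongs at (742,82) and (770,135). The nut lies flat in the pan, and the padlock is on the bench at (205,130).

```bash
python3 -c "
from workcell import ctrl
print(ctrl.close_job())"
```

```text
the job is handed in; nothing more can be done
None
```

The job is done and handed in at about 17 s of the 72 s allowed.

I lifted the padlock out of the pan and set it down flat on the bench beside the scale, opening the gripper only once it was touching the bench. I then pushed one large nut, the one in the shelf's middle place, off the shelf into the pan with the closed fingers, without lifting it.

- **Dial:** the last picture shows the needle midway between the fork's prongs, at about 1.2 rad.
- **Nuts:** the large nut lies flat and wholly in the pan, about 15 mm from its centre towards the shelf. The other four nuts are still flat in their places on the shelf.
- **Padlock:** its top measured about 25 mm above the bench (the block is 24 mm high), so it is lying flat.
- **Bystanders and arm:** I never moved the arm near the float valve, brake lever or spanner. Of these, only the brake lever was in the last picture. The arm was clear of everything at the end.
- **One disagreement:** the two cameras put the nuts' positions along x up to about 8 mm apart, so I used values between them. The depth reading of the pan also came out about 3 mm low, but the dial itself reads clearly.

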